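Shift the solvent selector to the line with the triangular tag

ROBOT

A 6-joint arm with a two-finger parallel gripper is mounted at the origin on the work surface. World frame = base frame: x ahead of the robot, y to its left, z up, the work surface at z = 0. Lengths are in m, angles in degrees, forces in N, time in s.
With the tool pointing down it reaches from about 0.4 to 0.825 m from the base axis. Payload 7 kg.
Tool frame: the origin (TCP) lies at the very end of the fingers, on their centre line; the grasp point (between the pads) lies 19 mm behind it (ctrl.grip_depth is the distance from the TCP to the grasp point, in m); z points along the fingers, y is the line along which they close (so a half turn about z gives the same grasp; the last joint's range is limited). The gripper opens to 88 mm and grips with 3 to 60 N. Pads are 19 mm wide; open, the fingers measure 130 mm over their backs; the gripper's body (78 mm by 193 mm) begins 47 mm behind the grasp point.
Start: joints at [-48.409, 20.546, 0.682, 0, -70.136, -16.507], TCP at [0.286, -0.611, 0.192] pointing down, gripper open.
Joint ranges: [-176.03, 176.03], [-82.01, 121.73], [-58.28, 71.71], [-173.87, 95.51], [-174.79, -0.11], [-173.66, 173.66]. Speed limits (degrees/s): [136.94, 136.94, 172.46, 180, 180, 180].

INTERFACE

Orientations are given as [roll, pitch, yaw] about the fixed x, y, z axes, in that order (R = Rz(yaw) Ry(pitch) Rx(roll)).
In Python, from plant import get_obs, eyes, ctrl, spotter gives the robot as it stands.
- The arm moves only by the shell command python3 -m crank 'ROWS'. ROWS is JSON, one flat list of numbers, 7 for each row, row after row: the turn, a rotation vector about the tool's x, y, z in rad, then the shift along the tool's x, y, z in mm, then the opening, from 0 (shut) to 1 (fully open). A call has 1 to 5 rows; each row shifts and turns the commanded pose from where the row before left it, along the tool's axes as they then stand; what a row does not reach is not made up. A row lasts 1/8 s, in which the tool goes at most 62.5 mm and 10.7 degrees, less where a joint would pass 70% of its speed; a pose out of reach is approached as far as the arm can. A call is refused whole if a number of a shift passes 62.5 or a number of a turn 0.188, either way. A call with a gripper value outside its range is refused whole. The fingers move at their own pace and stop on an object; the grip force is fixed at half the most. Time passes only in rows, so rows that do not move let the fingers close. It gives the time, the measured TCP pose, the force, the opening and the grip force at its end, in the units of the state.
- get_obs(): the state, without advancing time (a new reading comes with each control period).
- eyes.snapshot(name): name is "side" or "top"; returns the picture (384x512x3 uint8, blue, green, red); there is no depth.
- eyes.camera_model(name): a dict with "fx", "fy", "cx", "cy" (pixels), "extrinsics" (4x4, takes a point from camera to world coordinates). Camera axes: x right, y down, z forward; pixel columns grow to the right and rows downward; lengths in m; the calibration is good to about 2 mm. A picture is of the moment at which its call begins. camera_model takes no time and is no camera call.
- ctrl.close_job(): hands the job in; it is judged then, once.
Trained networks look in the newest picture that a camera, given by its name, has taken for a name from the list of things; names that differ only in an ending like _2 or _b are one class to them, and where a whole thing is asked for, a point or a joint stands for the part that bears it (a point fixed in the world has none). Each returns a list of dicts, best first, with "p" (0 to 1); they miss things now and then, are a little off and sometimes report something else, mostly with a low value. They report only what shows in the picture. A call takes as long as a camera call.
- spotter.outline_of(camera, target): "region" (384x512 bool, what is visible of it) and "rect" ([left, top, width, height] in pixels, round what is visible of it).
- spotter.place_of(camera, target): "location" ([column, row] in pixels: a listed point, or the origin of a listed thing).
The state is a dict: "clock": time; "joint_pos": joint angles; "qvel": joint speeds; "tau": joint torques, N m; "tool_pos": TCP position; "orientation": TCP orientation; "force": force on the tool from outside, world axes, zero at the start; "moment": the same for the moment, N m; "opening": finger opening in m; "gripper_force": force on a finger pad.
Only numpy, scipy, OpenCV 4.12 (cv2) and the standard library are available. Lean on these libraries where they do the work, as an engineer would, in place of code of your own. Each camera call takes 0.05 s, during which the arm holds its last target. There are 200 camera calls.

TASK

On the solvent selector, push the lever out of its park slot and through the H-shaped gate, fully home into the slot marked by the triangular tag, without putting it into any of the other three tagged slots on the way. Push it gently with the outside of the shut fingers; do not grip it. Leave everything else on the bench where it is, and finish clear of it all.

Things in the scene. Friction and masses are not known exactly. Their poses are not given: they have to be found in the camera images.
- selector: solvent selector: white housing 190 (x) x 250 (y) x 60 mm with a black deck, fixed to the bench; origin under its centre on the bench, x towards its far side, y to its left (its turn about z varies). A grey metal gate plate, 100 x 156 mm, lies on the deck, its top 68 mm above the bench; nothing but the lever stands above it
- gate (a point): centre of the gate, on the plate's top; axes as the selector's. The lever's centre line can only follow, in this frame, a cross channel along y at x = 0, from y = -57 to 57 mm, and four slots that run along x from the channel at y = 55 and y = -55 mm, each ending with the lever at x = 34 or x = -34 mm. About 2 mm of sideways play; every path ends at a solid stop
- park (a point): inner end of the park slot, on the plate's top: at y = 0, x = -34 mm from the gate's centre. The park slot runs along x from here to the channel and not beyond it, so a lever pushed out of park stops against the channel's far wall at about x = 2 mm
- lever: the lever: upright steel pin with a round ivory plastic grip, 24 mm in diameter, from 15 to 70 mm above the gate plate. Stays upright, slides in the gate, needs 2 to 4 N, stays where it is left; over 35 N bends it. Origin on its centre line at the plate's top, 68 mm above the bench; axes as the selector's. Starts in the park slot, 24 to 34 mm from the channel
- tag_triangle: a white clip-on tag, fixed, 5 mm thick, flat on the selector's deck 60 mm above the bench, beyond the end of the slot that it marks; origin under its centre. Triangle, 33 mm a side. The four tags sit at x = 68 or -68, y = 55 or -55 mm in the selector's frame, shuffled at each start; a lever fully home is 34 mm from its slot's tag
- tag_disc: a white clip-on tag, fixed, 5 mm thick, flat on the selector's deck 60 mm above the bench, beyond the end of the slot that it marks; origin under its centre. Round, 30 mm across.
- tag_square: a white clip-on tag, fixed, 5 mm thick, flat on the selector's deck 60 mm above the bench, beyond the end of the slot that it marks; origin under its centre. Square, 27 mm.
- tag_cross: a white clip-on tag, fixed, 5 mm thick, flat on the selector's deck 60 mm above the bench, beyond the end of the slot that it marks; origin under its centre. Cross, 32 mm across.
- vial: bystander: capped brown vial, 22 mm in diameter, 40 mm tall, standing loose on the selector's deck near its left edge; origin under its centre
- coupling: bystander: brass hexagon coupling, 22 mm wide, 24 mm tall, standing loose on the selector's deck near its right edge; origin under its centre
- bottle: bystander: clear reagent bottle with blue cap, 76 mm in diameter, 140 mm tall, on the bench to the left of the selector; origin under its centre
- beaker: bystander: glass beaker, 68 mm in diameter, 85 mm tall, on the bench to the right of the selector; origin under its centre
- vial_rack: bystander: grey vial rack with six vials, 60 x 160 x 52 mm, on the bench beyond the selector; origin under its centre
- wrench: bystander: steel wrench, 150 mm long, lying on the bench at the left; origin under its centre
- tip_box: bystander: blue pipette tip box, 85 x 120 x 55 mm, on the bench at the right; origin under its centre

How it is judged (in metres and radians):
On the way, in this order (a step that is already met when the one before it is completed fails the run):
1. the lever is out of the park slot, in the cross channel (x of lever in the frame of selector between -0.006 and 0.006 m), for 0.05 s.
2. the lever is fully home in the slot with the triangular tag (horizontal distance between lever and tag_triangle below 0.04 m), for 0.2 s.
At the end, for the whole second after the job is handed in: The lever's centre line is within 40 mm (seen from above) of the triangular tag's centre: 34 mm is fully home, so up to about 6 mm short passes (horizontal distance between lever and tag_triangle below 0.04 m); the robot touches nothing.
It fails at once if the lever was pushed more than halfway into one of the other tagged slots (horizontal distance between lever and tag_disc below 0.048 m or horizontal distance between lever and tag_square below 0.048 m or horizontal distance between lever and tag_cross below 0.048 m).
It fails at once if the lever was gripped or forced (more than 35 N on it) (contact force between the fingers and lever above 35 N).
It fails at once if a bystander was lifted, carried, pushed away or knocked over (moved more than 20 mm) (distance of any of vial, coupling, bottle, beaker, vial_rack, wrench, tip_box from where it was at the start of the episode above 0.02 m).
It also fails if it takes over 45 s, if anything falls off the work surface, if the arm or the gripper's body presses on something with over 40 N, if the wrist force passes 120 N, or if a joint passes its speed limit or range.

## Working session

There is one attempt and no reset: what is moved stays moved. The work goes in short steps, Python scripts to look and compute and a shell command to move; the robot and the scene stay as the last step left them, time stands still between calls to the robot, and variables do not carry over. Pictures are saved under pics/ and viewed, at most 10 in all, crops included, and the job is handed in when it is done.

```bash
mkdir -p pics; cat > h.py <<'E'
import numpy as np, cv2
from plant import get_obs, eyes, ctrl, spotter
def ray(cam,px,z):
    m=eyes.camera_model(cam); T=np.array(m["extrinsics"])
    d=T[:3,:3]@np.array([(px[0]-m["cx"])/m["fx"],(px[1]-m["cy"])/m["fy"],1])
    o=T[:3,3]; return o+d*(z-o[2])/d[2]
E
python3 - <<'E'
from h import *
a=eyes.snapshot("top");b=eyes.snapshot("side")
cv2.imwrite("pics/top.png",a);cv2.imwrite("pics/side.png",b)
Z=dict(selector=0,gate=.068,park=.068,lever=.068,tag_triangle=.06,tag_disc=.06,tag_square=.06,tag_cross=.06,vial=.06,coupling=.06)
for c in("top","side"):
  for n,z in Z.items():
    r=spotter.place_of(c,n)[:2]
    for q in r: print(c,n,round(q["p"],2),np.round(q["location"]),np.round(ray(c,q["location"],z)[:2],4))
o=get_obs();print(o["clock"],o["tool_pos"],o["orientation"],o["force"])
E
```

```text
top selector 0.32 [268. 194.] [ 0.5401 -0.1212]
top gate 0.66 [270. 192.] [ 0.5415 -0.1229]
top park 0.71 [268. 204.] [ 0.5067 -0.1165]
top lever 0.63 [269. 201.] [ 0.5144 -0.1182]
top lever 0.26 [267. 192.] [ 0.5414 -0.1146]
top tag_triangle 0.39 [253. 218.] [ 0.4661 -0.0705]
top tag_disc 0.67 [303. 196.] [ 0.5278 -0.221 ]
top tag_disc 0.59 [252. 169.] [ 0.6112 -0.0716]
top tag_cross 0.64 [289. 217.] [ 0.4668 -0.1789]
top tag_cross 0.51 [396. 208.] [ 0.484  -0.4992]
top vial 0.56 [238. 183.] [ 0.5705 -0.0298]
top coupling 0.54 [306. 196.] [ 0.5267 -0.2305]
side selector 0.79 [278. 214.] [ 0.5488 -0.1227]
side gate 0.62 [277. 192.] [ 0.5584 -0.1106]
side gate 0.36 [305. 194.] [ 0.6107 -0.1805]
side park 0.68 [269. 204.] [ 0.4928 -0.1362]
side park 0.23 [299. 216.] [ 0.5049 -0.2432]
side lever 0.5 [272. 199.] [ 0.518  -0.1264]
side tag_triangle 0.61 [250. 200.] [ 0.4798 -0.0711]
side tag_disc 0.36 [282. 181.] [ 0.6336 -0.0626]
side tag_square 0.43 [309. 195.] [ 0.6261 -0.1816]
side tag_square 0.32 [300. 214.] [ 0.5243 -0.2322]
side tag_cross 0.51 [273. 217.] [ 0.4587 -0.1862]
side vial 0.64 [256. 184.] [ 0.5599 -0.018 ]
side vial 0.2 [271. 200.] [ 0.5253 -0.1172]
side coupling 0.51 [299. 215.] [ 0.5207 -0.2308]
1.1 [ 0.28614147 -0.6113054   0.19154902] [ 1.79996821e+02 -2.03165500e-04 -1.54914713e+02] [-0.23768187 -0.75651487 -0.37174873]
```

View pics/top.png

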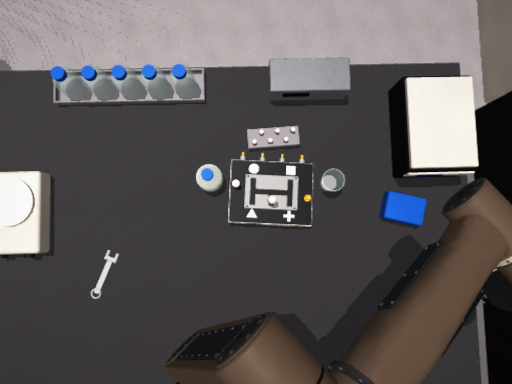

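View pics/side.png

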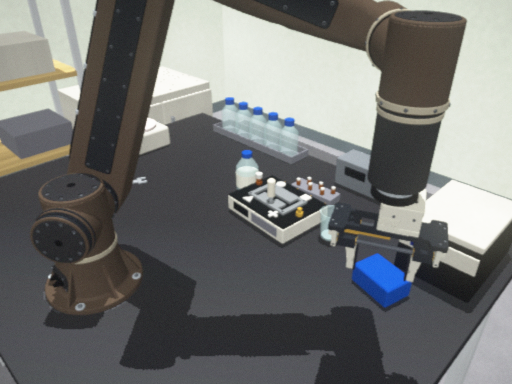

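The top picture shows the triangle at about (252,213), near-left. The cross is at (289,216), the disc at (254,169), the square at (291,170) and the lever top at (272,200). Next I'll fit the selector frame from the white tag blobs.

```bash
python3 - <<'E'
from h import *
a=cv2.imread("pics/top.png")
cv2.imwrite("pics/crop.png",cv2.resize(a[150:235,220:350],None,fx=6,fy=6,interpolation=cv2.INTER_CUBIC))
g=a.min(axis=2)
loc={}
mod=[(-68,55),(-68,-55),(68,55),(68,-55)];P=[]
for (u,v) in [(252,213),(289,216),(254,169),(291,170)]:
    w=np.clip(g[v-8:v+9,u-8:u+9].astype(float)-110,0,None); n,l,s,c=cv2.connectedComponentsWithStats((w>0).astype(np.uint8))
    k=1+np.argmax(s[1:,4]); w=w*(l==k); yy,xx=np.mgrid[v-8:v+9,u-8:u+9]
    p=[(w*xx).sum()/w.sum(),(w*yy).sum()/w.sum()]; q=ray("top",p,.065)[:2]; P.append(q); print(s[k],np.round(p,1),q)
P=np.array(P);M=np.array(mod)/1000
c=P.mean(0);H=M.T@(P-c);th=np.arctan2(H[0,1]-H[1,0],H[0,0]+H[1,1])
R=np.array([[np.cos(th),-np.sin(th)],[np.sin(th),np.cos(th)]])
print("centre",c,"th",np.degrees(th),"resid mm",1000*(P-c-M@R.T))
for uv in [(272,200),(272.5,199.5)]:
    L=ray("top",uv,.138)[:2];print("lever",L,R.T@(L-c))
for n,uv,z in[("vial",(236,184),.1),("coupling",(307.5,198),.084)]: print(n,R.T@(ray("top",uv,z)[:2]-c))
E
```

```text
[  0   0  17  13 127] [251.9 210.9] [ 0.48629381 -0.06822365]
[  0   0  16  14 111] [288.4 214.1] [ 0.47412782 -0.17579504]
[  0   2  17  15 164] [253.6 170.5] [ 0.60623194 -0.07643177]
[  0   3  16  14 146] [290.  171.5] [ 0.60061579 -0.18485191]
centre [ 0.54181734 -0.12632559] th -4.297706321300924 resid mm [[ 8.16362639 -1.83924251]
 [ 4.24090651  0.28006253]
 [-7.51582796  0.14431249]
 [-4.88870494  1.41486749]]
lever [ 0.5120252  -0.12417971] [-2.98691839e-02 -9.27348926e-05]
lever [ 0.51339204 -0.1256226 ] [-0.02839805 -0.00142914]
vial [0.01394364 0.10379645]
coupling [-0.01494272 -0.10652378]
```

View pics/crop.png

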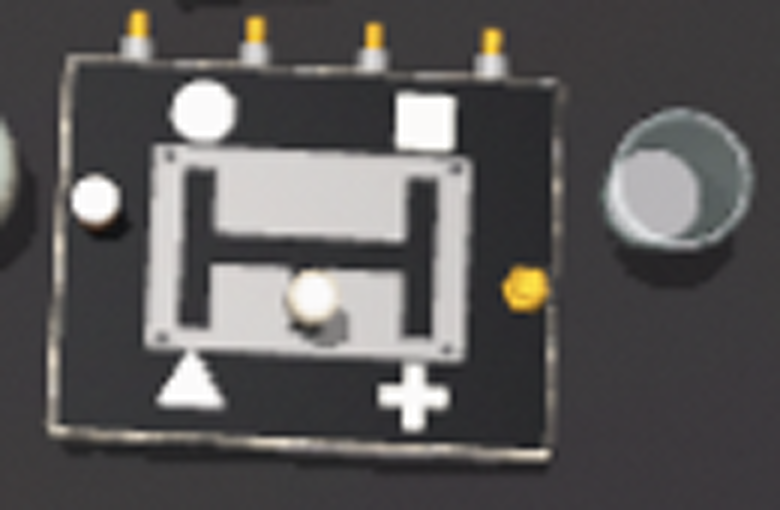

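The crop shows the triangle centroid at (190,389), cross (413,397), disc (203,111), square (427,122) and lever top (313,296). The plate leaked into the blob fit, so I'll refit with these points.

```bash
cat >> h.py <<'E'
def fit(P,M):
    P=np.array(P);M=np.array(M)/1000;c=P.mean(0);H=M.T@(P-c);th=np.arctan2(H[0,1]-H[1,0],H[0,0]+H[1,1])
    R=np.array([[np.cos(th),-np.sin(th)],[np.sin(th),np.cos(th)]]);return c,th,R,1000*(P-c-M@R.T)
E
python3 - <<'E'
from h import *
f=lambda x,y:((x+.5)/6-.5+220,(y+.5)/6-.5+150)
P=[ray("top",f(*p),.065)[:2] for p in[(190,389),(413,397),(203,111),(427,122)]]
c,th,R,r=fit(P,[(-68,55),(-68,-55),(68,55),(68,-55)])
print(c,np.degrees(th),r)
print("lever",R.T@(ray("top",f(313,296),.138)[:2]-c))
for n,p,z in[("vial",(97,198),.1),("coup",(525,288),.084),("beaker",(680,180),.085)]: print(n,R.T@(ray("top",f(*p),z)[:2]-c))
W=lambda x,y:np.round(c+R@np.array([x,y])/1000,4)
for p in[(-34,0),(-75,0),(0,0),(0,55),(-34,55)]:print(p,W(*p))
o=get_obs();print(o["tool_pos"],o["opening"])
E
```

```text
[ 0.54100547 -0.12622501] -4.247559690995009 [[-1.28343423  0.27586485]
 [ 0.08040648  0.40426216]
 [ 0.59811453  0.33133707]
 [ 0.60491322 -1.01146408]]
lever [-0.02604948  0.0007272 ]
vial [0.01892181 0.10467444]
coup [-0.01305812 -0.10528535]
beaker [ 0.04352679 -0.17912826]
(-34, 0) [ 0.5071 -0.1237]
(-75, 0) [ 0.4662 -0.1207]
(0, 0) [ 0.541  -0.1262]
(0, 55) [ 0.5451 -0.0714]
(-34, 55) [ 0.5112 -0.0689]
[ 0.28614147 -0.6113054   0.19154902] 0.08758934264204883
```

Fit residual is about 1 mm. The lever is at (-26, 1) mm, and the triangle is at selector (-68, +55). So the pushes are +x, then +y, then -x. I'll shut the fingers and turn the tool to yaw 175.75, which makes tool y = selector y and tool x = -selector x.

```bash
python3 -m crank '[0,0,0.17,0,0,0,0, 0,0,0.17,0,0,0,0, 0,0,0.172,0,0,0,0, 0,0,0,0,0,0,0]'
cat >> h.py <<'E'
c=np.array([.54101,-.12623]);th=np.radians(-4.25);R=np.array([[np.cos(th),-np.sin(th)],[np.sin(th),np.cos(th)]])
def sel():
    o=get_obs();p=1000*R.T@(np.array(o["tool_pos"][:2])-c);return np.round([*p,1000*o["tool_pos"][2]],1),np.round(o["orientation"],2),np.round(o["force"],1),round(o["opening"],4),o["clock"]
E
python3 -c "
from h import *;print(sel())"
```

```text
clock: 1.6
tool_pos: [0.2861, -0.6113, 0.1916]
orientation: [-180.0, 0.0, 175.8]
force: [0.9, 0.0, -0.1]
opening: 0.0532
gripper_force: 0.0
(array([-218.2, -502.7,  191.6]), array([-180.  ,    0.  ,  175.81]), array([ 0.9,  0. , -0.1]), 0.0532, 1.6)
```

```bash
python3 -m crank '[0,0,0,-14.3,50,0,0, 0,0,0,-14.3,50,0,0, 0,0,0,-14.3,50,0,0, 0,0,0,-14.3,50,0,0, 0,0,0,-14.3,50,0,0]' >/dev/null
python3 -m crank '[0,0,0,-14.3,50,0,0, 0,0,0,-14.3,50,0,0, 0,0,0,-14.3,50,0,0, 0,0,0,-14.3,50,0,0, 0,0,0,-14.3,53,0,0]' >/dev/null
python3 -m crank '[0,0,0,0,0,0,0]' >/dev/null
python3 -c "
from h import *;print(sel())"
```

```text
(array([-74.2,   3.3, 191.9]), array([1.7998e+02, 5.0000e-02, 1.7626e+02]), array([-0.8, -1.4,  0.2]), 0.0005, 2.975)
```

```bash
python3 -m crank '[0,0,0.008,0,-2,29,0, 0,0,0,0,0,29,0, 0,0,0,0,0,29,0, 0,0,0,0,0,0,0, 0,0,0,0,0,0,0]' >/dev/null
python3 - <<'E'
from h import *;print(sel())
a=eyes.snapshot("side");cv2.imwrite("pics/s2.png",cv2.resize(a[120:260,190:350],None,fx=5,fy=4.2,interpolation=cv2.INTER_CUBIC)[:600])
E
```

```text
(array([-74.5,  -2. , 105.7]), array([-1.7999e+02,  7.0000e-02,  1.7537e+02]), array([ 1.2,  0.1, -0.4]), 0.0006, 3.6)
```

View pics/s2.png

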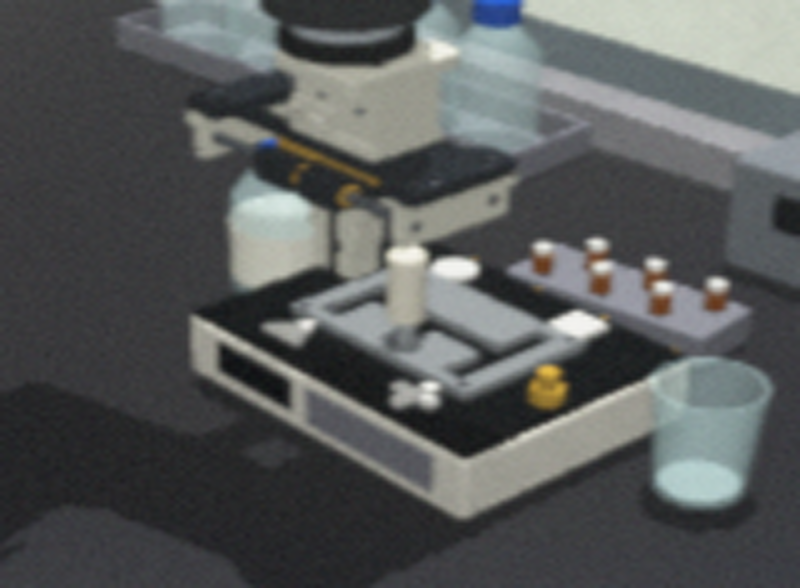

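The fingers' lower end is at about (355,270), on the near side of the lever grip at (407,290), and nothing is touching. Now I'll push the lever out of park.

```bash
python3 -m crank '[0,0,-0.005,-10,2.5,0,0, 0,0,0,-10,0,0,0, 0,0,0,-6,0,0,0, 0,0,0,-6,0,0,0, 0,0,0,-6,0,0,0]'
python3 -m crank '[0,0,0,-5,0,0,0, 0,0,0,-5,0,0,0, 0,0,0,0,0,0,0]'
python3 -c "
from h import *;print(sel())"
```

```text
clock: 4.28
tool_pos: [0.5043, -0.1229, 0.1044]
orientation: [-180.0, -0.0, 175.6]
force: [-0.6, -0.7, -0.3]
opening: 0.0002
gripper_force: 0.0
clock: 4.65
tool_pos: [0.5142, -0.1236, 0.1045]
orientation: [-180.0, -0.0, 175.6]
force: [-0.9, -0.2, -0.1]
opening: 0.0006
gripper_force: 0.0
(array([-26.9,   0.6, 104.5]), array([-180.  ,   -0.  ,  175.57]), array([-0.9, -0.2, -0.1]), 0.0006, 4.65)
```

```bash
for i in 1 2; do python3 -m crank '[0,0,0,-2,0,0,0, 0,0,0,-1,0,0,0]' | grep -E "pos|force"; done
python3 - <<'E'
from h import *
a=eyes.snapshot("top");print(sel());cv2.imwrite("pics/t3.png",cv2.resize(a[150:235,220:350],None,fx=6,fy=6,interpolation=cv2.INTER_CUBIC))
E
```

```text
tool_pos: [0.517, -0.1238, 0.1046]
force: [0.1, 0.4, -0.2]
gripper_force: 0.0
tool_pos: [0.5201, -0.124, 0.1046]
force: [-0.6, -0.2, 0.1]
gripper_force: 0.0
(array([-21. ,   0.6, 104.6]), array([-180.  ,    0.  ,  175.58]), array([0.7, 0.2, 0.9]), 0.0002, 5.2)
```

View pics/t3.png

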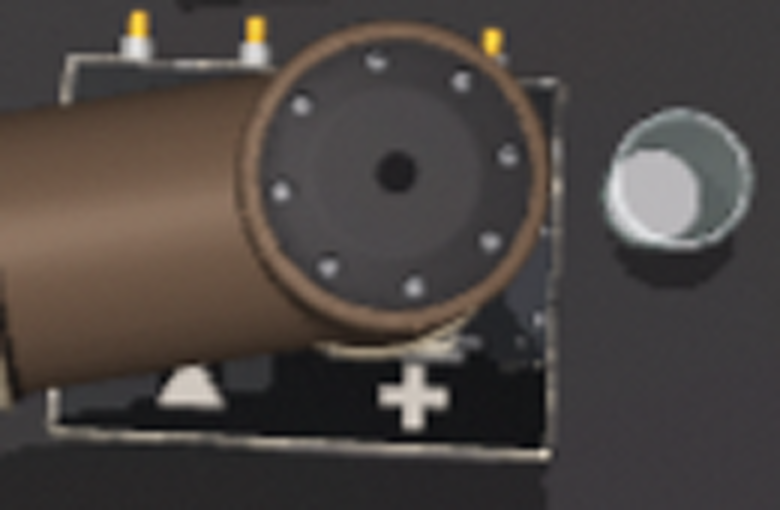

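The wrist hides the lever from above, so I'll use the side camera.

```bash
python3 - <<'E'
from h import *
a=eyes.snapshot("side");cv2.imwrite("pics/s4.png",cv2.resize(a[150:240,210:330],None,fx=6.6,fy=6.6,interpolation=cv2.INTER_CUBIC)[:600])
E
```

```text
(no output)
```

View pics/s4.png

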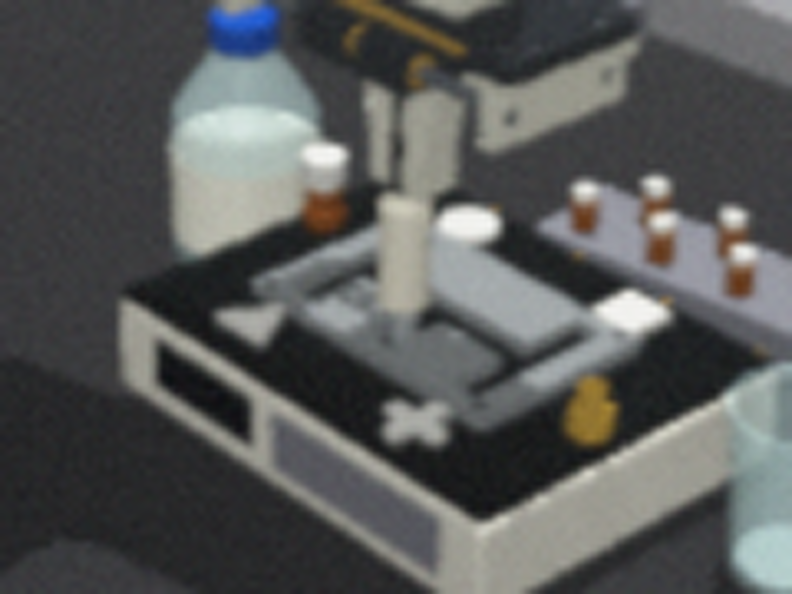

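```bash
python3 - <<'E'
from h import *
def proj(cam,p):
    m=eyes.camera_model(cam);T=np.linalg.inv(np.array(m["extrinsics"]));q=T[:3,:3]@p+T[:3,3];return np.array([m["fx"]*q[0]/q[2]+m["cx"],m["fy"]*q[1]/q[2]+m["cy"]])
cr=lambda uv:np.round((uv-[210,150]+.5)*6.6-.5)
t=np.array(get_obs()["tool_pos"])
print("cam",np.array(eyes.camera_model("side")["extrinsics"])[:3,3])
print("TCP",cr(proj("side",t)))
for p in[(-26,0),(-10,0),(0,0)]:
  w=c+R@np.array(p)/1000
  for z in(.068,.083,.138):print(p,z,cr(proj("side",np.array([*w,z]))))
for n,p in dict(tri=(-68,55),cross=(-68,-55),disc=(68,55),sq=(68,-55)).items(): print(n,cr(proj("side",np.array([*(c+R@np.array(p)/1000),.065]))))
E
```

```text
cam [-0.29840905 -0.8780336   0.75877355]
TCP [413. 256.]
(-26, 0) 0.068 [404. 329.]
(-26, 0) 0.083 [405. 301.]
(-26, 0) 0.138 [407. 195.]
(-10, 0) 0.068 [430. 317.]
(-10, 0) 0.083 [431. 289.]
(-10, 0) 0.138 [433. 184.]
(0, 0) 0.068 [446. 309.]
(0, 0) 0.083 [446. 282.]
(0, 0) 0.138 [449. 177.]
tri [257. 319.]
cross [418. 418.]
disc [470. 222.]
sq [633. 311.]
```

```bash
python3 - <<'E'
from h import *
def proj(cam,p):
    m=eyes.camera_model(cam);T=np.linalg.inv(np.array(m["extrinsics"]));q=T[:3,:3]@p+T[:3,3];return np.round([m["fx"]*q[0]/q[2]+m["cx"],m["fy"]*q[1]/q[2]+m["cy"]],1)
t0=np.array([.28614,-.6113,.1916])
y=np.array([np.sin(np.radians(-154.9)),-np.cos(np.radians(-154.9)),0])
print("start TCP",proj("side",t0),"finger inner tips",proj("side",t0+y*.044),proj("side",t0-y*.044))
w=np.array([*(c+R@np.array([-74.5,-2])/1000),.1057])
u=proj("side",w);print("s2 TCP",u,"crop",(u-[190,120])*[5,4.2])
u=np.array([190+355/5,120+275/4.2]);print("s2 seen",u, "at z .1057:",1000*R.T@(ray("side",u,.1057)[:2]-c),"at z .14:",1000*R.T@(ray("side",u,.14)[:2]-c))
u=np.array([210+430/6.6,150+195/6.6]);print("s4 seen",u, "at z .1057:",1000*R.T@(ray("side",u,.1057)[:2]-c),"at z .14:",1000*R.T@(ray("side",u,.14)[:2]-c))
b=cv2.imread("pics/side.png");cv2.imwrite("pics/s0c.png",cv2.resize(b[190:300,310:460],None,fx=5,fy=5))
E
```

```text
start TCP [376.8 285.8] finger inner tips [353.3 280.4] [401.  291.3]
s2 TCP [259.2 194.5] crop [346.  312.9]
s2 seen [261.         185.47619048] at z .1057: [-36.02525028  33.71214159] at z .14: [-75.17276891 -10.70248488]
s4 seen [275.15151515 179.54545455] at z .1057: [20.9806034  32.43401341] at z .14: [-21.16091303 -11.91348464]
```

View pics/s0c.png

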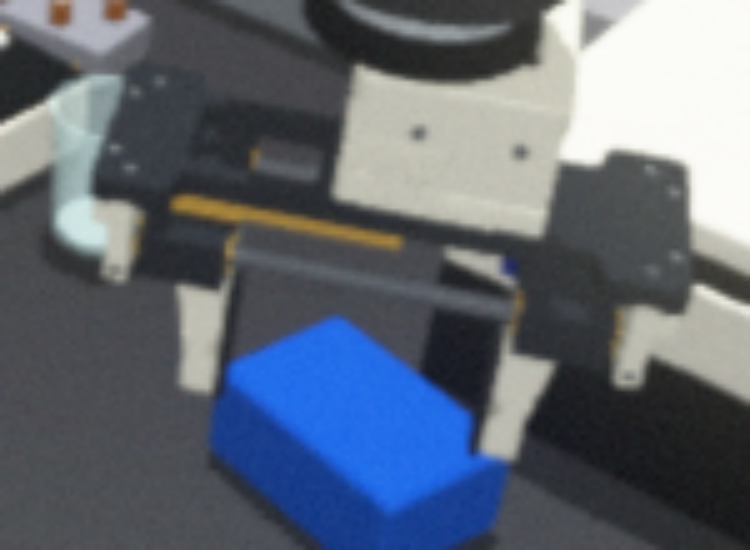

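The side views agree with each other. In the start crop the finger tips are at (352,268) and (409,282), 9–12 px above where the reported TCP projects. So the real tips sit about 30 mm above the reported TCP, and they passed just over the grip (lever top 138 mm). I'll back off, go down about 23 mm and push again.

```bash
python3 -m crank '[0,0,0,27,0,0,0, 0,0,0,27,0,0,0, 0,0,0,0,0,11,0, 0,0,0,0,0,11,0, 0,0,0,0,0,0,0]'
python3 - <<'E'
from h import *
print(sel())
a=eyes.snapshot("side");cv2.imwrite("pics/s5.png",cv2.resize(a[150:240,210:330],None,fx=6.6,fy=6.6,interpolation=cv2.INTER_CUBIC)[:600])
E
```

```text
clock: 5.88
tool_pos: [0.4658, -0.12, 0.0814]
orientation: [-180.0, -0.1, 175.6]
force: [-0.5, -0.2, 0.1]
opening: 0.0003
gripper_force: 0.0
(array([-75.5,   0.7,  81.4]), array([-1.7997e+02, -1.2000e-01,  1.7557e+02]), array([-0.5, -0.2,  0.1]), 0.0003, 5.875)
```

View pics/s5.png

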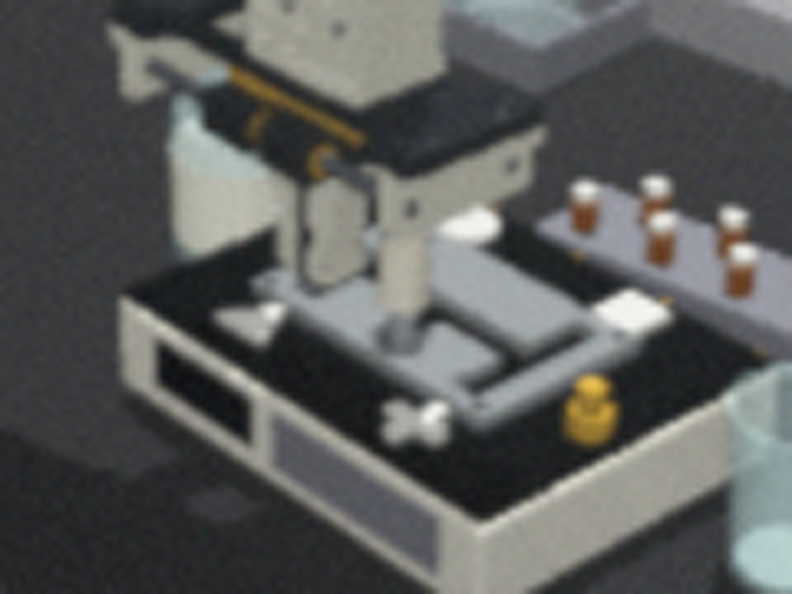

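The finger tips are at about (325,290) and the hand is well above the lever, so the real tip height is about 110 mm. I'll go 7 mm lower and then push, watching the force.

```bash
python3 -m crank '[0,0,0,-10,0,7,0, 0,0,0,-10,0,0,0, 0,0,0,-4,0,0,0, 0,0,0,-4,0,0,0]' |grep -E "pos|force"
for i in 1 2 3; do python3 -m crank '[0,0,0,-3,0,0,0, 0,0,0,-3,0,0,0]' |grep -E "pos|force:"; done
python3 -c "
from h import *
print(sel());eyes.snapshot('side')
for q in spotter.outline_of('side','lever')[:2]:print(q['p'],q['rect'])
b=cv2.imread('pics/side.png')"
```

```text
tool_pos: [0.4938, -0.1221, 0.0754]
force: [-2.3, 1.0, 0.8]
gripper_force: 1.0
tool_pos: [0.4996, -0.1225, 0.0755]
force: [-2.8, 0.5, -0.1]
gripper_force: 1.0
tool_pos: [0.5059, -0.123, 0.0755]
force: [-1.2, 0.3, -0.9]
gripper_force: 1.0
tool_pos: [0.5121, -0.1234, 0.0755]
force: [-1.6, 1.1, -0.7]
gripper_force: 1.0
(array([-29.1,   0.7,  75.5]), array([-1.8000e+02, -1.0000e-02,  1.7558e+02]), array([-1.6,  1.1, -0.7]), 0.0006, 7.175)
0.47 [272.2, 180.6, 9.1, 19.0]
```

Contact is about 2–3 N, and the lever has moved to about x = -7. Pressing on to the channel.

```bash
python3 -m crank '[0,0,0,-3,0,0,0, 0,0,0,-3,0,0,0]' |grep -E "pos|force:"
for i in 1 2 3; do python3 -m crank '[0,0,0,-1,0,0,0, 0,0,0,0,0,0,0]' |grep -E "pos|force:"; done
python3 -c "
from h import *
print(sel());eyes.snapshot('side')
for q in spotter.outline_of('side','lever')[:2]:print(q['p'],q['rect'])"
```

```text
tool_pos: [0.518, -0.1239, 0.0756]
force: [-2.0, 0.6, 0.2]
gripper_force: 1.0
tool_pos: [0.5192, -0.124, 0.0756]
force: [-0.7, -0.7, -0.4]
gripper_force: 0.4
tool_pos: [0.52, -0.124, 0.0756]
force: [-0.3, 0.5, -0.5]
gripper_force: 0.6
tool_pos: [0.5204, -0.1241, 0.0755]
force: [-4.0, 1.4, 1.0]
gripper_force: 2.0
(array([-20.7,   0.6,  75.5]), array([-1.8000e+02, -6.0000e-02,  1.7557e+02]), array([-4. ,  1.4,  1. ]), 0.0002, 8.275)
0.48 [274.6, 176.1, 11.6, 22.5]
```

Force rose to 4 N and the motion stalled, so the lever is at the channel's far wall. I'll back off and go round to its -y side.

```bash
python3 -m crank '[0,0,0,15,0,0,0, 0,0,0,15,0,0,0, 0,0,0,0,-23,0,0, 0,0,0,0,-23,0,0, 0,0,0,0,0,0,0]' |grep -E "pos|force:"
python3 -m crank '[0,0,0.003,-17,0,0,0, 0,0,0,-17,0,0,0, 0,0,0,-17,0,0,0, 0,0,0,0,0,0,0]' |grep -E "pos|force:"
python3 -c "
from h import *
print(sel())"
```

```text
tool_pos: [0.4869, -0.1684, 0.0759]
force: [0.8, -0.4, -0.5]
gripper_force: 0.0
tool_pos: [0.5399, -0.1715, 0.075]
force: [-1.4, 0.5, 0.1]
gripper_force: 0.0
(array([  2.3, -45.2,  75. ]), array([-1.7999e+02, -2.0000e-02,  1.7544e+02]), array([-1.4,  0.5,  0.1]), 0.0004, 9.5)
```

```bash
python3 -m crank '[0,0,0.003,1,7,0,0, 0,0,0,0,4,0,0, 0,0,0,0,4,0,0, 0,0,0,0,5,0,0, 0,0,0,0,5,0,0]' |grep -E "pos|force:"
python3 -m crank '[0,0,0,0,5,0,0, 0,0,0,0,5,0,0, 0,0,0,0,5,0,0, 0,0,0,0,5,0,0, 0,0,0,0,5,0,0]' |grep -E "pos|force:"
python3 -m crank '[0,0,0,0,4,0,0, 0,0,0,0,4,0,0]' |grep -E "pos|force:"
python3 -c "
from h import *
print(sel());eyes.snapshot('side')
for q in spotter.outline_of('side','lever')[:2]:print(q['p'],q['rect'])"
```

```text
tool_pos: [0.5391, -0.1467, 0.0757]
force: [-1.3, -4.4, 0.5]
gripper_force: 1.8
tool_pos: [0.5412, -0.1215, 0.0755]
force: [-3.0, -2.7, 2.2]
gripper_force: 1.9
tool_pos: [0.542, -0.1135, 0.0755]
force: [-3.8, -2.7, 1.5]
gripper_force: 1.8
(array([-0. , 12.8, 75.5]), array([ 1.8000e+02, -2.0000e-02,  1.7523e+02]), array([-3.8, -2.7,  1.5]), 0.0002, 11.0)
0.52 [263.6, 171.7, 9.3, 21.8]
0.2 [229.1, 171.5, 93.0, 72.1]
```

```bash
for i in 1 2 3 4; do python3 -m crank '[0,0,0,0,1.5,0,0, 0,0,0,0,1,0,0]' |grep -E "pos|force:"; done
python3 -c "
from h import *
print(sel())"
```

```text
tool_pos: [0.5425, -0.1113, 0.0755]
force: [-1.2, -2.0, 1.1]
gripper_force: 1.3
tool_pos: [0.5426, -0.1088, 0.0755]
force: [-1.0, -1.5, -0.1]
gripper_force: 1.1
tool_pos: [0.5428, -0.1061, 0.0756]
force: [-0.9, -1.4, -0.7]
gripper_force: 0.8
tool_pos: [0.543, -0.1037, 0.0756]
force: [-0.6, -1.6, 0.6]
gripper_force: 0.8
(array([ 0.3, 22.6, 75.6]), array([180.  ,   0.  , 175.24]), array([-0.6, -1.6,  0.6]), 0.0002, 12.1)
```

```bash
for i in 1 2 3; do python3 -m crank '[0,0,0,0,1,0,0, 0,0,0,0,0,0,0]' |grep -E "pos|force:"; done
python3 - <<'E'
from h import *
print(sel())
a=eyes.snapshot("side");cv2.imwrite("pics/s6.png",cv2.resize(a[150:240,210:330],None,fx=6.6,fy=6.6,interpolation=cv2.INTER_CUBIC)[:600])
for q in spotter.outline_of('side','lever')[:2]:print(q['p'],q['rect'])
E
```

```text
tool_pos: [0.5431, -0.1027, 0.0755]
force: [-0.8, -1.2, 0.7]
gripper_force: 0.5
tool_pos: [0.5431, -0.1018, 0.0756]
force: [-1.2, -0.6, -0.7]
gripper_force: 0.6
tool_pos: [0.5432, -0.1008, 0.0756]
force: [0.2, -1.9, 0.6]
gripper_force: 0.6
(array([ 0.3, 25.5, 75.6]), array([180.  ,   0.  , 175.24]), array([ 0.2, -1.9,  0.6]), 0.0002, 12.85)
0.63 [262.1, 171.7, 8.0, 23.6]
```

View pics/s6.png

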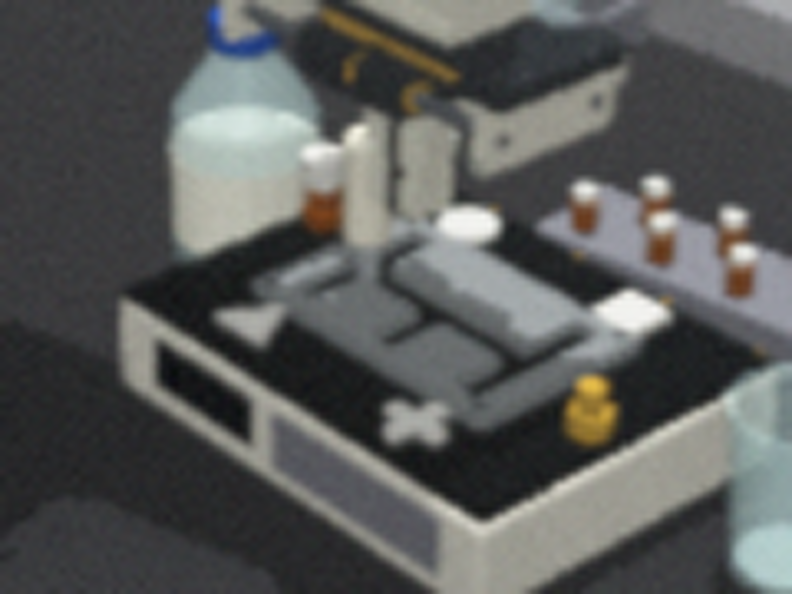

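The lever base is at (369,260), which matches the predicted left junction (0,55) at (366,259). The fingers are on its right. I'll press a little more to confirm it's at the stop.

```bash
for i in 1 2 ; do python3 -m crank '[0,0,0,0,1,0,0, 0,0,0,0,0,0,0]' |grep -E "pos|force:"; done
python3 -c "
from h import *
print(sel())"
```

```text
tool_pos: [0.5432, -0.0998, 0.0755]
force: [-0.7, -1.9, -0.3]
gripper_force: 0.7
tool_pos: [0.5434, -0.0988, 0.0756]
force: [-0.7, -1.0, -0.7]
gripper_force: 0.7
(array([ 0.3, 27.5, 75.6]), array([180.  ,   0.  , 175.24]), array([-0.7, -1. , -0.7]), -0.0001, 13.45)
```

```bash
for i in 1 2 3 ; do python3 -m crank '[0,0,0,0,1,0,0, 0,0,0,0,0,0,0]' |grep -E "pos|force:"; done
python3 - <<'E'
from h import *
print(sel())
a=eyes.snapshot("side")
for q in spotter.outline_of('side','lever')[:2]:print(q['p'],q['rect'])
for y in(50,55,57):
    for q in (0,):
        m=eyes.camera_model("side");T=np.linalg.inv(np.array(m["extrinsics"]));w=T[:3,:3]@np.array([*(c+R@np.array([0,y])/1000),.11])+T[:3,3];print(y,m["fx"]*w[0]/w[2]+m["cx"],m["fy"]*w[1]/w[2]+m["cy"])
E
```

```text
tool_pos: [0.5433, -0.0983, 0.0756]
force: [-1.1, -5.4, -0.2]
gripper_force: 2.4
tool_pos: [0.5433, -0.0978, 0.0756]
force: [-0.8, -8.8, -0.6]
gripper_force: 4.1
tool_pos: [0.5433, -0.0975, 0.0757]
force: [0.0, -11.7, -0.1]
gripper_force: 5.8
(array([ 0.1, 28.8, 75.7]), array([-1.7988e+02, -3.0000e-02,  1.7523e+02]), array([  0. , -11.7,  -0.1]), 0.0005, 14.2)
0.49 [263.3, 177.2, 4.6, 17.8]
0.21 [226.4, 168.3, 95.5, 74.1]
50 266.2997596778312 178.41179225442352
55 265.217305099749 177.81619249019403
57 264.7857709253654 177.57874912977587
```

The force rose to 12 N at y = 57, so the lever is at the channel end. I'll back off and go round to its far (+x) side.

```bash
python3 -m crank '[0,0,0.003,0,-13,0,0, 0,0,0,0,-13,0,0, 0,0,0,-22,0,0,0, 0,0,0,-24,0,0,0, 0,0,0,0,0,0,0]' |grep -E "pos|force:"
python3 -m crank '[0,0,0.005,0,25,0,0, 0,0,0,0,25,0,0, 0,0,0,0,0,0,0]' |grep -E "pos|force:"
python3 -c "
from h import *
print(sel())"
```

```text
tool_pos: [0.5886, -0.1262, 0.0752]
force: [-0.8, -0.0, 0.0]
gripper_force: 0.0
tool_pos: [0.5914, -0.0749, 0.0756]
force: [0.3, 1.2, 1.1]
gripper_force: 0.0
(array([46.5, 54.9, 75.6]), array([179.98,   0.  , 174.86]), array([0.3, 1.2, 1.1]), 0.0003, 15.3)
```

```bash
python3 -m crank '[0,0,-0.015,10,0,0,0, 0,0,0,9,0,0,0, 0,0,0,5,0,0,0, 0,0,0,5,0,0,0, 0,0,0,5,0,0,0]' |grep -E "pos|force:"
python3 -m crank '[0,0,0,5,0,0,0, 0,0,0,5,0,0,0, 0,0,0,4,0,0,0, 0,0,0,4,0,0,0]' |grep -E "pos|force:"
python3 -c "
from h import *
print(sel())"
```

```text
tool_pos: [0.5581, -0.0735, 0.0759]
force: [3.5, -2.7, -0.9]
gripper_force: 1.7
tool_pos: [0.5397, -0.0718, 0.0757]
force: [2.8, -1.8, 1.7]
gripper_force: 1.5
(array([-5.3, 54.2, 75.7]), array([1.8000e+02, 1.0000e-02, 1.7564e+02]), array([ 2.8, -1.8,  1.7]), 0.0005, 16.425)
```

```bash
python3 -m crank '[0,0,0,2,0,0,0, 0,0,0,2,0,0,0]' |grep -E "pos|force:"
for i in 1 2 3 4 5; do python3 -m crank '[0,0,0,1,0,0,0, 0,0,0,0,0,0,0]' |grep -E "pos|force:"; done
python3 -c "
from h import *
print(sel())"
```

```text
tool_pos: [0.5358, -0.0714, 0.0756]
force: [3.2, -1.2, 2.0]
gripper_force: 1.3
tool_pos: [0.5347, -0.0713, 0.0755]
force: [1.6, -0.5, 1.2]
gripper_force: 0.9
tool_pos: [0.5338, -0.0713, 0.0755]
force: [2.2, -0.3, 0.8]
gripper_force: 1.1
tool_pos: [0.533, -0.0713, 0.0756]
force: [3.3, -0.3, 0.9]
gripper_force: 1.5
tool_pos: [0.5327, -0.0711, 0.0757]
force: [5.3, -1.4, -0.8]
gripper_force: 2.8
tool_pos: [0.5325, -0.0711, 0.0758]
force: [8.6, -1.5, -3.4]
gripper_force: 4.0
(array([-12.6,  54.4,  75.8]), array([1.7998e+02, 1.7000e-01, 1.7565e+02]), array([ 8.6, -1.5, -3.4]), 0.0004, 17.925)
```

The lever stopped at TCP x = -12.6, against -12.5 expected for fully home. I'll back off, raise clear, move aside and look from above.

```bash
python3 -m crank '[0,0,0,-15,0,0,0, 0,0,0,-15,0,0,0, 0,0,0,0,0,-40,0, 0,0,0,0,0,-50,0, 0,0,0,0,0,-40,0]' |grep -E "pos|force:"
python3 -m crank '[0,0,0,0,-50,0,0, 0,0,0,0,-55,0,0, 0,0,0,0,-55,0,0, 0,0,0,0,-55,0,0, 0,0,0,0,-55,0,0]' |grep -E "pos|force:"
python3 -m crank '[0,0,0,0,-50,0,0, 0,0,0,0,0,0,0, 0,0,0,0,0,0,0]' |grep -E "pos|force:"
python3 - <<'E'
from h import *
print(sel())
a=eyes.snapshot("top");cv2.imwrite("pics/t7.png",cv2.resize(a[140:240,190:350],None,fx=5,fy=5,interpolation=cv2.INTER_CUBIC))
E
```

```text
tool_pos: [0.5612, -0.0736, 0.2071]
force: [0.6, -0.1, -0.8]
gripper_force: 0.0
tool_pos: [0.54, -0.3445, 0.205]
force: [1.0, 0.3, -0.4]
gripper_force: 0.0
tool_pos: [0.5361, -0.3927, 0.2046]
force: [0.5, -0.7, -0.7]
gripper_force: 0.0
(array([  14.8, -266.1,  204.6]), array([ 1.7995e+02, -1.0000e-01,  1.7557e+02]), array([ 0.5, -0.7, -0.7]), 0.0004, 19.55)
```

View pics/t7.png

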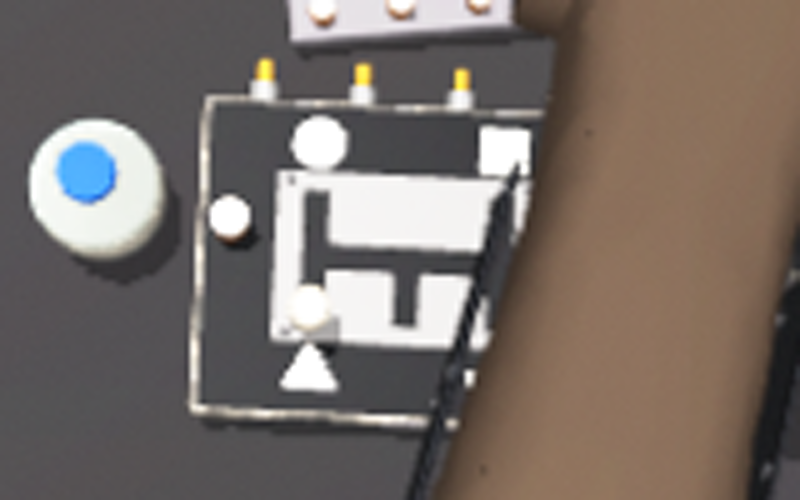

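The lever top is at (309,307), at the end of the slot next to the triangle (309,370). The vial and bottle haven't moved, and the arm is clear. One check of the distance, then I'll hand in.

```bash
python3 - <<'E'
from h import *
d=1000*R.T@(ray("top",(190+309.5/5-.5,140+307.5/5-.5),.138)[:2]-c);print(d,np.hypot(*(d-[-68,55])))
if np.hypot(*(d-[-68,55]))<38: print(ctrl.close_job())
E
```

```text
[-34.67418279  57.3590791 ] 33.40921051472888
the job is handed in; nothing more can be done
None
```

The lever is fully home in the slot with the triangular tag, about 33 mm from the tag's centre; the arm finished clear of everything, and the job is handed in (no verdict returned).

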